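# Make up the gauge kit and the instrument-head kit

### The job

Make up the two service kits from the stock on the bench: into the recesses of the tray with the dial gauge stand the double-ended steel nipple, the brass plug and the plain hexagonal coupling, one to a recess, upright as they stand now; into the tray with the yellow instrument head lay the angled connector along the oblong recess and the roll of tape flat in the large round one. Everything sits down on the floor of its recess; the squat steel bushing is not wanted, leave it where it stands.

Things in the scene. Friction and masses are not known exactly. Their poses are not given: they have to be found in the camera images.
- gauge_tray: fixed low kit tray 153x208x12 mm, grey rim, grey insert 10 high with dark recess floors; recesses 6 deep, floors 4 above bench. Origin: centre of underside, z up, y along the long side. At y=+50 a white dial gauge (66 across, top at 38) is fixed. Three equal round recesses, 42 diameter, at y=-50, x=-47, 0, +47; each takes any one fitting, 7 mm to spare around. Yaw within 0.22 rad.
- head_tray: fixed low kit tray 153x208x12 mm, grey rim, grey insert 10 high with dark recess floors; recesses 6 deep, floors 4 above bench. Origin: centre of underside, z up, y along the long side. At y=+50 a yellow instrument head (77 across, top at 64) is fixed. For the tape: round recess 74 diameter at x=+29, y=-50. For the connector: oblong recess, 36 in x by 84 in y, at x=-46, y=-50. Yaw within 0.22 rad.
- nipple: loose steel nipple, threaded at both ends, hexagon in the middle; stands upright, 34 mm high. Threads 16 mm diameter; hexagon 22 mm across flats (facing its x), 25 over corners (y), 13 to 21 mm above the underside. Origin: centre of the underside, z up.
- plug: loose brass plug standing on its hexagon, thread upward, 22 mm high. Hexagon 24 mm across flats (facing x), 27 over corners, lowest 10 mm; above it the thread, 20 mm diameter. Origin: centre of the underside, z up.
- coupling: loose steel coupling, a plain hexagonal sleeve without outer thread, standing upright, 30 mm high, 24 mm across flats (facing x), 27 over corners. Origin: centre of the underside, z up.
- connector: loose angled cable connector lying down, 67x18x18 mm: orange block, pale ribbed nut at its -x end, thin black stub at +x. Origin: on the underside, middle of its length; x along its length, z up. Grip it across y on the block, 18 mm wide, at x = -8 mm. At the start its length lies along world y within 0.35 rad; its sides then have about 25 mm free.
- tape: loose roll of dark insulating tape lying flat, 57 mm outer diameter, 19 mm high. Origin: centre of the underside, z up.
- bushing: loose squat steel bushing on a broad hexagon (27 mm across flats, 31 over corners, 9 high) with a 20 mm thread above, 21 mm high in all; belongs to neither kit. Origin: centre of the underside, z up.
Mind the look-alikes: they are no part of the job. Leave any green look-alike of the coupling alone. There is more than one size of the tape; the one meant has the size given above.

How it is judged:
By the outcome, as a careful person would: the job done as asked, in the order asked, and still so for the second after the job is handed in, with the robot touching nothing.
It also fails if it takes over 112 s, if anything falls off the work surface, if the arm or the gripper's body presses on something with over 40 N, if the wrist force passes 120 N, or if a joint passes its speed limit or range.

### The arm

A 6-joint arm with a two-finger parallel gripper is mounted at the origin on a cart in front of the work surface, level with it; the furniture and walls round the work are solid. World frame = base frame: x ahead of the robot, y to its left, z up, the work surface at z = 0. Lengths are in m, angles in rad, forces in N, time in s.
With the tool pointing down it reaches from about 0.275 to 0.975 m from the base axis. Payload 8.4 kg.
Tool frame: the origin (TCP) lies on the centre line of the jaws, within the pads' length; the fingertips stand 25 mm ahead of it and the grasp point (between the pads) lies 6 mm ahead of it; z points along the fingers, y is the line along which they close (so a half turn about z gives the same grasp; the last joint's range is limited). The gripper opens to 92 mm and grips with 3 to 60 N. Pads are 20 mm wide; open, the fingers measure 128 mm over their backs; the gripper's body (75 mm by 189 mm) begins 69 mm behind the grasp point.
Start: joints at [1.33, 0.353, 1.633, -0, 1.155, -0.002], TCP at [0.148, 0.607, 0.24] pointing down, gripper open.
Joint ranges: [-2.63, 2.63], [-0.92, 2.1], [0.06, 2.66], [-1.3, 4.44], [0, 2.69], [-3.02, 3.02]. Speed limits (rad/s): [2.22, 2.22, 2.79, 3.14, 3.14, 3.14].

### API

Orientations are given as a unit quaternion [w, x, y, z].
In Python, from rig import * gives the robot as it stands. Calls block until the motion is done:
- goto(position, orientation): joint-space move of the TCP to a pose.
- line_to(position, rate=0.15, rotation=None): straight line of the TCP; rotation=None keeps the orientation; rate is the mean speed in m/s.
- goto_joints(angles): joint-space move.
- ungrasp() and grasp(strength=None): open the fingers fully, or close them until they stop; strength is the grip in N (None keeps the last).
- wait(seconds).
- ik(position, orientation): joint angles nearest the present ones, or None.
- observe(): the state.
- snapshot(name): name is "side" or "top"; returns a dict with "frame" (480x640x3 uint8, red, green, blue), "camera_matrix" (3x3 intrinsics, pixels), "camera_from_world" (4x4, takes a point from world to camera coordinates). Camera axes: x right, y down, z forward; pixel columns grow to the right and rows downward; lengths in m; the calibration is good to about 2 mm. A picture is of the moment at which its call begins. There is no depth.
A pose or a line that the arm cannot do raises Unreachable and nothing moves.
- sign_off(): hands the job in; it is judged then, once.
Trained networks look in a picture, given as the dict that the camera call returned (one of the last four; its "shot" number tells which), for a name from the list of things; names that differ only in an ending like _2 or _b are one class to them, and where a whole thing is asked for, a point or a joint stands for the part that bears it (a point fixed in the world has none). Each returns a list of dicts, best first, with "conf" (0 to 1); they miss things now and then, are a little off and sometimes report something else, mostly with a low value. They report only what shows in the picture. A call takes as long as a camera call. They do not tell look-alikes from the thing itself.
- spot_in(thing, picture): "xyz" ([x, y, z] in m, in world coordinates, good to about 4 mm: the middle of the surface that is visible of it).
- masks_of(thing, picture): "mask" (480x640 bool, what is visible of it).
- landmark_of(thing, picture): "xyz" ([x, y, z] in m, in world coordinates, good to about 4 mm: a listed point, or the origin of a listed thing).
The state is a dict: "time": time; "qpos": joint angles; "dq": joint speeds; "tau": joint torques, N m; "position": TCP position; "orientation": TCP orientation; "ft_force": force on the tool from outside, world axes, zero at the start; "torque": the same for the moment, N m; "grip_width": finger opening in m; "gripper_force": force on a finger pad.
Only numpy, scipy, OpenCV 4.12 (cv2) and the standard library are available. Lean on these libraries where they do the work, as an engineer would, in place of code of your own. Each camera call takes 0.05 s, during which the arm holds its last target. There are 200 camera calls.

## Working session

There is one attempt and no reset: what is moved stays moved. The work goes in short steps, each a Python script; the robot and the scene stay as the last script left them, time stands still between calls to the robot, and variables do not carry over. Pictures are saved under pics/ and viewed, at most 14 in all, crops included, and the job is handed in when it is done.

```bash
mkdir -p pics; ls
python3 - <<'E'
from rig import *
import cv2
for n in("top","side"):
    p=snapshot(n); cv2.imwrite(f"pics/{n}0.png",p["frame"][:,:,::-1])
    print(n,p["camera_matrix"].tolist(),p["camera_from_world"].round(4).tolist() if hasattr(p["camera_from_world"],'round') else p["camera_from_world"])
    for t in "gauge_tray head_tray nipple plug coupling connector tape bushing".split():
        for f in(spot_in,landmark_of):
            print(t,f.__name__,[([round(float(v),3) for v in d["xyz"]],round(d["conf"],2)) for d in f(t,p)])
print(observe())
E
```

```text
pics
top [[479.06768023934694, 0.0, 324.88204042280654], [0.0, 479.06768023934694, 247.65155121366269], [0.0, 0.0, 1.0]] [[0.0058, -0.9998, -0.0214, 0.0139], [-0.9883, -0.0025, -0.1525, 0.5719], [0.1524, 0.022, -0.9881, 1.1073], [0.0, 0.0, 0.0, 1.0]]
gauge_tray call [([0.498, -0.283, 0.006], 0.82)]
gauge_tray call []
head_tray call [([0.444, 0.3, 0.013], 0.94)]
head_tray call [([0.446, 0.302, 0.004], 0.75)]
nipple call [([0.667, 0.053, 0.027], 0.63)]
nipple call [([0.672, 0.054, -0.002], 0.38)]
plug call [([0.444, 0.077, 0.024], 0.65)]
plug call [([0.442, 0.075, 0.002], 0.39)]
coupling call [([0.519, -0.125, 0.035], 0.55)]
coupling call [([0.517, -0.13, 0.005], 0.5), ([0.442, -0.078, 0.003], 0.39)]
connector call []
connector call [([0.671, -0.047, 0.002], 0.62), ([0.546, 0.085, -0.001], 0.48), ([0.558, -0.061, 0.002], 0.36)]
tape call [([0.675, -0.045, 0.017], 0.82), ([0.626, -0.135, 0.015], 0.64)]
tape call [([0.625, -0.14, -0.001], 0.68), ([0.675, -0.048, -0.0], 0.53)]
bushing call [([0.553, -0.059, 0.022], 0.52)]
bushing call [([0.556, -0.059, -0.002], 0.43)]
side [[525.430624948
[... 845 characters left out ...]
.7, 'qpos': array([ 1.32963677e+00,  3.53024895e-01,  1.63338940e+00, -1.77125242e-05,
        1.15519693e+00, -2.42319009e-03]), 'dq': array([-7.56322316e-04,  5.27010136e-04, -1.19867696e-03,  6.97609908e-05,
       -1.16285779e-04, -1.06274407e-04]), 'tau': array([-7.14548678e-04, -5.93747771e+01, -3.34547532e+01,  6.95587043e-02,
        1.58646115e-02, -3.45916874e-05]), 'position': array([0.14781821, 0.60727678, 0.23957195]), 'orientation': array([ 6.91405728e-06,  1.19081362e-01,  9.92884499e-01, -1.02023855e-05]), 'ft_force': array([ 0.49098415, -1.27385414,  0.30164733]), 'torque': array([-0.02016654, -0.00163224,  0.03898746]), 'gripper_force': 0.0, 'grip_width': 0.091700183293851}
```

View pics/top0.png

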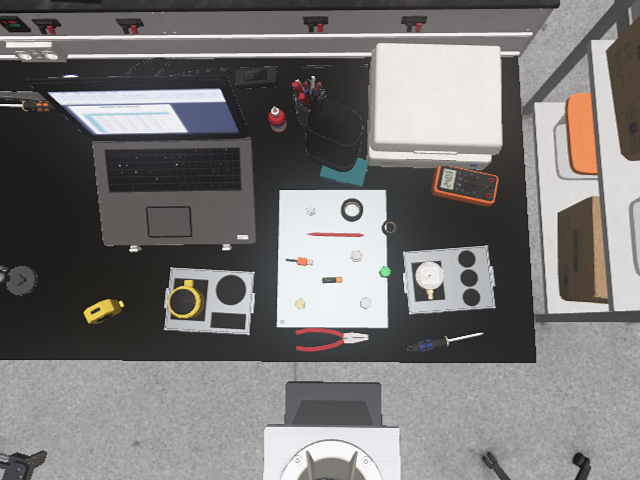

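View pics/side0.png

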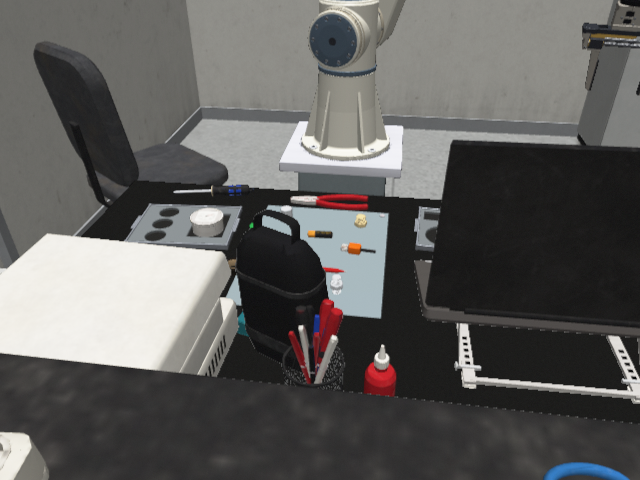

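Run:
```python
import cv2
i=cv2.imread("pics/top0.png")
cv2.imwrite("pics/c1.png",cv2.resize(i[185:333,270:405],None,fx=4,fy=4,interpolation=cv2.INTER_CUBIC)[:600])
a=cv2.resize(i[255:345,155:260],None,fx=3.8,fy=3.8,interpolation=cv2.INTER_CUBIC)
b=cv2.resize(i[235:325,397:502],None,fx=3.8,fy=3.8,interpolation=cv2.INTER_CUBIC)
cv2.imwrite("pics/c2.png",cv2.hconcat([a,b]));print(a.shape)
```

```text
(342, 399, 3)
```

View pics/c1.png

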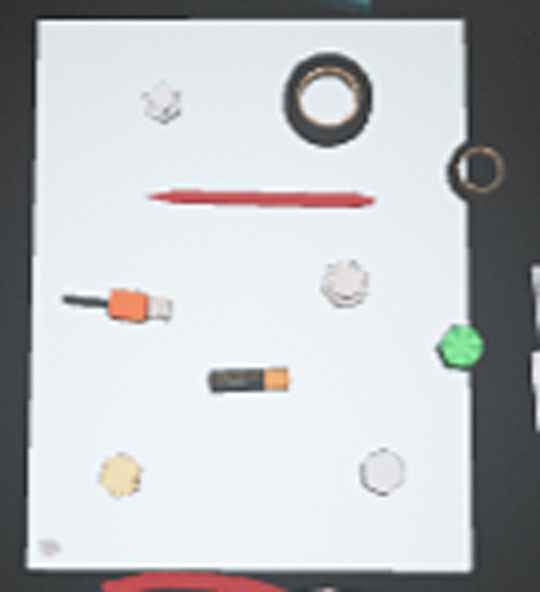

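View pics/c2.png

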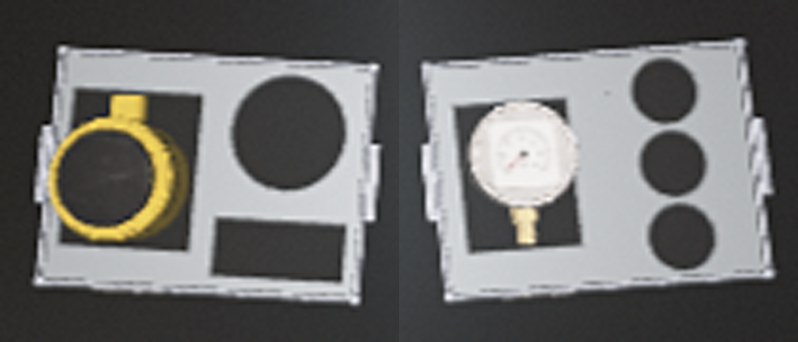

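```bash
cat > fit.py <<'E'
import numpy as np, cv2
from scipy.optimize import least_squares
def proj(p,P):
    P=np.c_[np.atleast_2d(P),np.ones(len(np.atleast_2d(P)))]@np.array(p["camera_from_world"]).T
    q=P[:,:3]@np.array(p["camera_matrix"]).T
    return q[:,:2]/q[:,2:]
def unproj(p,uv,z):
    return least_squares(lambda v:proj(p,[[v[0],v[1],z]])[0]-uv,[.5,0]).x
def circ(r,z):
    a=np.linspace(0,2*np.pi,48,endpoint=False); return np.c_[r*np.cos(a),r*np.sin(a),0*a+z]
def hullc(uv):
    h=cv2.convexHull((uv*16).astype(np.float32)); m=cv2.moments(h); return np.array([m["m10"]/m["m00"],m["m01"]/m["m00"]])/16
def fit(p,c,layers,z0=0):
    S=np.vstack([circ(r,z+z0) for r,z in layers])
    return least_squares(lambda v:hullc(proj(p,S+[v[0],v[1],0]))-c,unproj(p,c,.01),diff_step=1e-3).x
L=dict(nipple=[(8,0),(12,13),(12,21),(8,34)],plug=[(12.8,0),(12.8,10),(10,22)],coupling=[(12.8,0),(12.8,30)],tape=[(28.5,0),(28.5,19)],bushing=[(14.5,0),(14.5,9),(10,21)])
L={k:[(r/1e3,z/1e3) for r,z in v] for k,v in L.items()}
E
python3 - <<'E'
from rig import *
from fit import *
p=snapshot("top"); f=p["frame"]
for t in L:
    for d in masks_of(t,p):
        m=d["mask"].astype(np.uint8); M=cv2.moments(m,True)
        if M["m00"]<20: continue
        c=np.array([M["m10"],M["m01"]])/M["m00"]
        print(t,round(d["conf"],2),c.round(1),int(M["m00"]),fit(p,c,L[t]).round(4))
# own segmentation on the mat: difference from the local mat colour
lab=cv2.cvtColor(f,cv2.COLOR_RGB2LAB).astype(int); s=(slice(190,325),slice(281,386))
d=np.abs(lab[s]-np.median(lab[s].reshape(-1,3),0)).sum(2); b=(d>14).astype(np.uint8)
n,l,st,ce=cv2.connectedComponentsWithStats(b)
for i in range(1,n):
    if st[i,4]>25:
        c=ce[i]+[281,190]
        ys,xs=np.where(l==i); w=np.array([unproj(p,(x+281,y+190),.01) for x,y in zip(xs,ys)])
        e,v=np.linalg.eigh(np.cov(w.T)); print("seg",c.round(1),st[i,2:],"unproj z=.01",w.mean(0).round(4),"axis",v[:,1].round(3), (w@v[:,1]).ptp().round(4) if hasattr(w,'ptp') else np.ptp(w@v[:,1]).round(4))
# recesses
g=cv2.cvtColor(f,cv2.COLOR_RGB2GRAY)
for s0 in((155,255,260,345),(397,235,502,325)):
    x0,y0,x1,y1=s0; n,l,st,ce=cv2.connectedComponentsWithStats(cv2.threshold(cv2.resize(g[y0:y1,x0:x1],None,fx=4,fy=4,interpolation=cv2.INTER_CUBIC),100,255,1)[1])
    for i in range(1,n):
        if 2000<st[i,4]<40000:
            c=(ce[i]+.5)/4-.5+[x0,y0]; print("rec",c.round(2),st[i,2:]/4,unproj(p,c,.007).round(4))
K=np.array(p["camera_from_world"]);print("cam",-K[:3,:3].T@K[:3,3]); print("laptop/box edge",unproj(p,(235,245),.08),unproj(p,(235,245),0.02),unproj(p,(420,165),0))
E
```

```text
plug 0.46 [351.2 210. ] 359 [ 0.6737 -0.0484]
coupling 0.59 [364.5 302.9] 75 [ 0.4412 -0.0794]
coupling 0.47 [384.3 271.7] 80 [ 0.5172 -0.1282]
tape 0.66 [351.3 209.5] 319 [ 0.6738 -0.0485]
tape 0.46 [389.3 227.4] 150 [ 0.6284 -0.1427]
seg [351.5 209.3] [ 24  24 365] unproj z=.01 [ 0.6743 -0.0491] axis [-0.964  0.265] 0.0616
seg [310.4 211.4] [11  9 57] unproj z=.01 [0.6689 0.0539] axis [0.022 1.   ] 0.0255
seg [383.3 227.5] [ 5 16 55] unproj z=.01 [ 0.628  -0.1279] axis [-1.     0.012] 0.038
seg [335.  234.1] [ 58   5 231] unproj z=.01 [ 0.6111 -0.0078] axis [0.022 1.   ] 0.1417
seg [355.7 255.8] [ 12  12 108] unproj z=.01 [ 0.557  -0.0592] axis [-0.808  0.589] 0.0295
seg [300.5 260.9] [ 28   9 158] unproj z=.01 [0.5439 0.077 ] axis [0.109 0.994] 0.0678
seg [382.3 271.7] [ 8 12 74] unproj z=.01 [ 0.5179 -0.1241] axis [-0.997  0.078] 0.0278
seg [331.5 279.5] [ 22   8 130] unproj z=.01 [4.981e-01 3.000e-04] axis [-0.031  1.   ] 0.0515
seg [364.5 302.5] [11 12 43] unproj z=.01 [ 0.4425 -0.08  ] axis [-0.64   0.769] 0.028
seg [299.7 303.5] [12 12 93] unproj z=.01 [0.4395 0.0775] axis [-0.937 -0.35 ] 0.0261
rec [230.5  289.58] [  29.5    29.75 2751.  ] [0.4727 0.2486]
rec [194.68 297.6 ] [  37.25   42.75 2180.75] [0.4526 0.3362]
rec [182.22 301.4 ] [  25.5    25.5  2070.75] [0.4432 0.3666]
rec [227.79 320.41] [  35.     16.75 2002.75] [0.3977 0.2525]
rec [466.37 258.52] [ 16.75  17.   879.5 ] [ 0.5514 -0.3308]
rec [425.47 288.31] [  32.75   39.25 1615.25] [ 0.4778 -0.2288]
rec [468.68 277.59] [ 17.    17.25 898.25] [ 0.5044 -0.3346]
rec [471.01 296.93] [ 17.    17.25 915.25] [ 0.4574 -0.3383]
cam [ 0.39636421 -0.00905524  1.18155516]
laptop/box edge [0.57202648 0.22574576] [0.58159453 0.238535  ] [ 0.79273343 -0.22443109]
```

```bash
cat > act.py <<'E'
from rig import *
from fit import *
from scipy.spatial.transform import Rotation as R
TIP=.025; H=.155
def quat(a):
    y=np.array([np.cos(a),np.sin(a),0]); z=np.array([0,0,-1.]); q=R.from_matrix(np.c_[np.cross(y,z),y,z]).as_quat(); return [q[3],*q[:3]]
def pick(xy,q,a): # nearest half turn for which ik stays in range
    best=None
    for k in(-1,0,1):
        j=ik([*xy,H],quat(a+k*np.pi))
        if j is None: continue
        c=np.abs(np.array(j)-q).max()+ (3 if abs(j[5])>2.6 else 0)
        if best is None or c<best[0]: best=(c,a+k*np.pi)
    return best[1]
def pickplace(src,sa,hold,dst,da,strength,wmin,flip=False):
    "hold = fingertip height above the thing's underside; flip: the half turn matters"
    q=observe()["qpos"]; sa=pick(src,q,sa) if not flip else sa
    goto([*src,H],quat(sa)); line_to([*src,hold+TIP],.2)
    grasp(strength); w=observe()["grip_width"]; print("width",round(w,4))
    if w<wmin: raise SystemExit("missed")
    line_to([*src,H],.25)
    da=pick(dst,observe()["qpos"],da) if not flip else da
    goto([*dst,H],quat(da)); o=observe(); print("carry",round(o["grip_width"],4),o["position"].round(4))
    line_to([*dst,.030+hold+TIP],.25); line_to([*dst,.0045+hold+TIP],.06)
    o=observe(); print("down",o["ft_force"].round(1),round(o["grip_width"],4))
    ungrasp(); line_to([*dst,H],.25); print("t",round(observe()["time"],1))
G={+1:(.5514,-.3308),0:(.5044,-.3346),-1:(.4574,-.3383)}; GY=.08; HY=-.052
r=np.radians
E
python3 - <<'E'
from act import *
goto([.45,.15,.25],quat(pick((.45,.15),observe()["qpos"],r(90))))
pickplace((.667,.0535),r(90),.0225,G[1],GY+r(55),25,.012)
p=snapshot("top"); cv2.imwrite("pics/n1.png",cv2.resize(p["frame"][185:335,270:500,::-1],None,fx=3,fy=3,interpolation=cv2.INTER_CUBIC))
E
```

```text
width 0.0148
carry 0.0145 [ 0.552  -0.3298  0.1548]
down [-0.6  0.9 -0.6] 0.0148
t 11.7
```

View pics/n1.png

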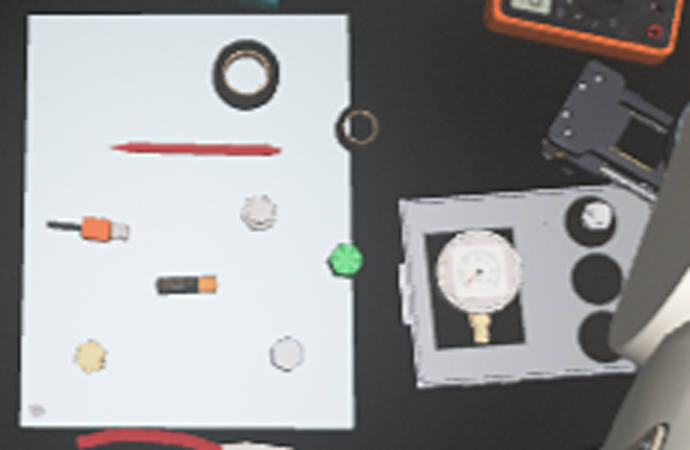

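The nipple stands upright in the upper recess (crop pixel 597,215). Next the plug and the coupling.

Run:
```python
from act import *
pickplace((.4395,.0775),r(90),.0118,G[0],GY+r(55),25,.016)
pickplace((.4412,-.0794),r(90),.0105,G[-1],GY+r(125),25,.02)
goto([.45,.0,.25],quat(pick((.45,0),observe()["qpos"],r(0))))
p=snapshot("top"); s=snapshot("side")
a=cv2.resize(p["frame"][235:325,397:502,::-1],None,fx=3.8,fy=3.8,interpolation=cv2.INTER_CUBIC)
b=cv2.resize(s["frame"][180:270,120:225,::-1],None,fx=3.8,fy=3.8,interpolation=cv2.INTER_CUBIC)
cv2.imwrite("pics/g1.png",cv2.hconcat([a,b])); cv2.imwrite("pics/g2.png",cv2.resize(p["frame"][185:333,270:405,::-1],None,fx=4,fy=4,interpolation=cv2.INTER_CUBIC))
```

```text
width 0.018
carry 0.0182 [ 0.5045 -0.3334  0.1547]
down [-0.8 -0.  -0. ] 0.018
t 20.1
width 0.0234
carry 0.0238 [ 0.4572 -0.3378  0.1543]
down [ 1.4 -0.1 -0.6] 0.0236
t 28.1
```

View pics/g1.png

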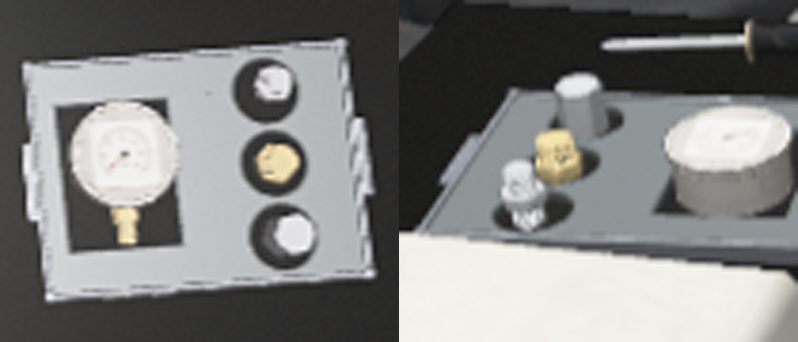

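Nipple, plug and coupling stand in the three recesses (crop 272,82; 277,162; 293,236). Next the connector.

Run:
```python
from act import *
a=pick((.5435,.073),observe()["qpos"],r(-6.3))
pickplace((.5435,.073),a,.0102,(.3973,.2450),a+r(6.3)+HY,25,.014,flip=True)
goto([.5,-.05,.25],quat(pick((.5,-.05),observe()["qpos"],r(0))))
p=snapshot("top"); s=snapshot("side")
a=cv2.resize(p["frame"][255:345,155:260,::-1],None,fx=3.8,fy=3.8,interpolation=cv2.INTER_CUBIC)
b=cv2.resize(s["frame"][190:280,340:445,::-1],None,fx=3.8,fy=3.8,interpolation=cv2.INTER_CUBIC)
cv2.imwrite("pics/h1.png",cv2.hconcat([a,b]))
g=cv2.cvtColor(p["frame"],cv2.COLOR_RGB2GRAY); x0,y0=450,285
M=cv2.moments((g[y0:310,x0:485]),False)
sub=g[286:308,461:481]; n,l,st,ce=cv2.connectedComponentsWithStats((sub>95).astype(np.uint8))
for i in range(1,n): print(st[i],fit(p,ce[i]+[461,286],L["coupling"],.004) if st[i,4]>30 else "")
```

```text
width 0.0172
carry 0.0176 [0.3977 0.2446 0.1544]
down [-0.7 -0.  -0.4] 0.0178
t 36.4
[  0   0  20  22 318] [ 0.4585566  -0.33514987]
```

View pics/h1.png

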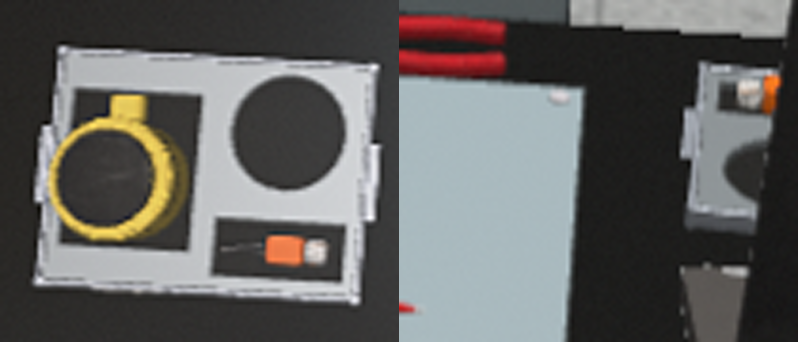

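The connector lies in the oblong recess (crop 275,250). Last, the tape.

Run:
```python
from act import *
pickplace((.6738,-.0485),r(90),.0100,(.4727,.2486),HY+r(65),25,.05)
goto([.5,-.05,.25],quat(pick((.5,-.05),observe()["qpos"],r(0))))
p=snapshot("top")
cv2.imwrite("pics/f1.png",cv2.resize(p["frame"][180:345,155:505,::-1],None,fx=2.28,fy=2.28,interpolation=cv2.INTER_CUBIC))
b=cv2.resize(snapshot("side")["frame"][170:290,110:450,::-1],None,fx=2.3,fy=2.3,interpolation=cv2.INTER_CUBIC);cv2.imwrite("pics/f2.png",b)
```

```text
width 0.0546
carry 0.0543 [0.4731 0.2482 0.1545]
down [ 0.3  0.4 -0.8] 0.0546
t 44.9
```

View pics/f1.png

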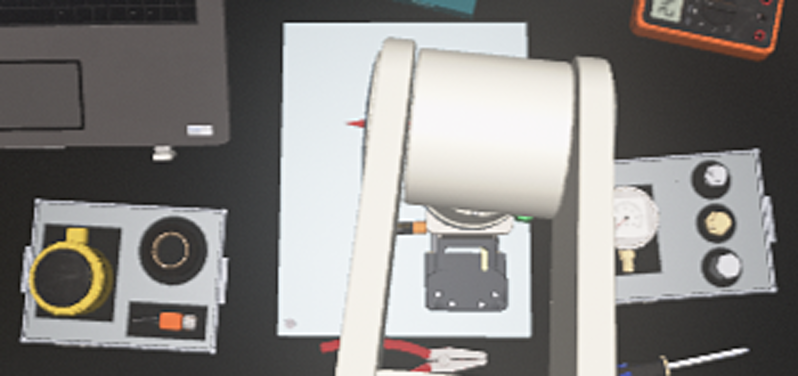

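View pics/f2.png

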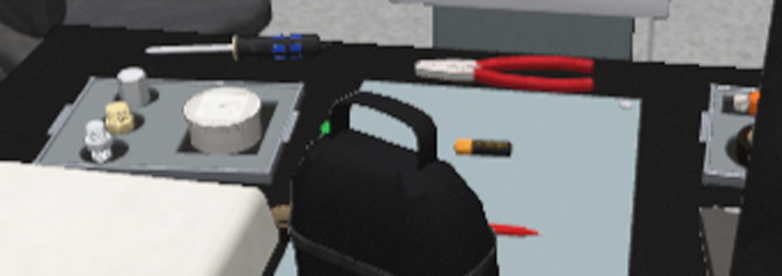

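The tape sits in the round recess (170,250), and all five parts are in place.

```bash
python3 -c "
from rig import *
print(sign_off())"
```

```text
the job is handed in; nothing more can be done
None
```

Both kits are made up and handed in at about 46 s of the 112 s: nipple, plug and coupling stand upright in the gauge tray, and the connector and the 57 mm tape lie in the head tray; I never moved the bushing or the look-alikes, and the final pictures showed every part in its recess.

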